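Unlock a tube feeder lane and hold its index pin out

TASK

On the feeder lane with the lavender-capped tubes, turn the black clamp knob clockwise to its stop so the brass tongue swings off the index pin, then pull the lavender sprung pin straight up to its stop and keep holding it there, clear of its hole, so that I can slide the rack carriage. Finish while still gripping the raised pin: do not let go. Leave the red lane's knob and pin locked and do not shift anything else on the bench.

Things in the scene. Friction and masses are not known exactly. Their poses are not given: they have to be found in the camera images.
- lav_lane: The lane to work on: lane with lavender tube caps, pull grip and front strip. Fixed; base plate x -85 to 215, y -75 to 75 mm. Origin on the bench below the middle of an aluminium bridge (50 x 136 mm, top at 45 mm). Pin at (0, -40), knob at (0, 40) mm; the capped tube rack fills x 85 to 205, y -60 to 60 mm, top at 104 mm.
- lav_pin_grip (a point): middle of the lavender pull grip of the index pin, on its axis, 79 mm above the bench when seated: an upright cylinder 26 mm across, 28 mm tall (20 to 48 mm above the bridge top), two black bands. Below it a 10 mm stem and, on the bridge, a steel collar 28 mm across, 5 mm thick. Rises with the pin.
- lav_pin (a joint): lift of this index pin, m: 0 seated in its hole, 0.016 fully up at its stop. A spring pushes it down with about 3 N seated and 8 N fully up: let go, it drops back in.
- lav_knob_grip (a point): point on the black clamp knob's vertical axis, at the height to grip, 81 mm above the bench. Upright bar grip 16 mm thick, 44 mm long, spanning 12 to 48 mm above the bridge top, on a hub 32 mm across. Axes turn with the knob: bar along y, flat faces to +x and -x. A brass tongue 14 mm wide reaches along -y to 73 mm from the axis, its top 11.5 mm above the bridge.
- lav_knob (a joint): angle of this clamp knob, rad: 0 to 0.12 locked, the brass tongue over the pin's collar so that it cannot rise; grows clockwise seen from above to the stop at 1.4, the tongue then clear, pointing to the lane's -x. Friction 0.06 N m; stays where left.
- red_lane: The neighbour, to be left alone: lane with red tube caps, pull grip and front strip. Fixed; base plate x -85 to 215, y -75 to 75 mm. Origin on the bench below the middle of an aluminium bridge (50 x 136 mm, top at 45 mm). Pin at (0, -40), knob at (0, 40) mm; the capped tube rack fills x 85 to 205, y -60 to 60 mm, top at 104 mm.
- red_pin_grip (a point): middle of the red pull grip of the index pin, on its axis, 79 mm above the bench when seated: an upright cylinder 26 mm across, 28 mm tall (20 to 48 mm above the bridge top), two black bands. Below it a 10 mm stem and, on the bridge, a steel collar 28 mm across, 5 mm thick. Rises with the pin.
- red_pin (a joint): lift of this index pin, m: 0 seated in its hole, 0.016 fully up at its stop. A spring pushes it down with about 3 N seated and 8 N fully up: let go, it drops back in.
- red_knob_grip (a point): point on the black clamp knob's vertical axis, at the height to grip, 81 mm above the bench. Upright bar grip 16 mm thick, 44 mm long, spanning 12 to 48 mm above the bridge top, on a hub 32 mm across. Axes turn with the knob: bar along y, flat faces to +x and -x. A brass tongue 14 mm wide reaches along -y to 73 mm from the axis, its top 11.5 mm above the bridge.
- red_knob (a joint): angle of this clamp knob, rad: 0 to 0.12 locked, the brass tongue over the pin's collar so that it cannot rise; grows clockwise seen from above to the stop at 1.4, the tongue then clear, pointing to the lane's -x. Friction 0.06 N m; stays where left.
- cap_jar: bystander: small clear jar with a white lid, 44 mm across, 55 mm tall; origin at the centre of its underside
- spare_rack: bystander: loose white two-deck tube rack with red-capped tubes, 142 x 90 mm, 80 mm tall; origin at the centre of its underside
- wash_bottle: bystander: white bottle with a red cap, 64 mm across, 160 mm tall; origin at the centre of its underside
- kidney_tray: bystander: low steel tray, 90 x 170 mm, 22 mm tall; origin at the centre of its underside
- scanner: bystander: grey and black hand scanner lying on the bench, about 145 x 65 mm, 34 mm tall; origin at the centre of its underside
- swab_bin: bystander: open green box, 100 x 100 mm, 60 mm tall; origin at the centre of its underside

How it is judged (in metres and radians):
On the way, in this order (a step that is already met when the one before it is completed fails the run):
1. the lavender lane's clamp knob is turned clockwise past 1.0 rad, its tongue clear of the pin (value of joint lav_knob above 1 rad), for 0.2 s.
2. the lavender pin is pulled up more than 12.5 of its 16 mm by the gripper (value of joint lav_pin above 0.0125 m and contact force between the fingers and lav_pin above 1 N), for 0.5 s.
At the end, for the whole second after the job is handed in: The lavender lane's knob stands past 1.0 rad, its pin is held more than 12.5 mm up (of 16 mm) by the fingers with over 1 N of contact, and the red lane's pin is seated (under 3 mm) and its knob locked (under 0.35 rad) (all of step 2 and value of joint lav_knob above 1 rad and value of joint red_pin below 0.003 m and value of joint red_knob below 0.35 rad); the arm keeps its last pose, push and grip.
It fails at once if the red lane's pin is raised 4 mm or its knob turned past 0.4 rad (value of joint red_pin above 0.004 m or value of joint red_knob above 0.4 rad).
It fails at once if a bystander is shifted by more than 25 mm (distance of any of cap_jar, spare_rack, wash_bottle, kidney_tray, scanner, swab_bin from where it was at the start of the episode above 0.025 m).
It also fails if it takes over 42 s, if anything falls off the work surface, if the arm or the gripper's body presses on something with over 40 N, if the wrist force passes 120 N, or if a joint passes its speed limit or range.

ROBOT

A 6-joint arm with a two-finger parallel gripper is mounted at the origin on the work surface. World frame = base frame: x ahead of the robot, y to its left, z up, the work surface at z = 0. Lengths are in mm, angles in rad, forces in N, time in s.
With the tool pointing down it reaches from about 325 to 775 mm from the base axis. Payload 9.3 kg.
Tool frame: the origin (TCP) lies at the very end of the fingers, on their centre line; the grasp point (between the pads) lies 19 mm behind it; z points along the fingers, y is the line along which they close (so a half turn about z gives the same grasp; the last joint's range is limited). The gripper opens to 85 mm and grips with 20 to 120 N. Pads are 22 mm wide; open, the fingers measure 114 mm over their backs; the gripper's body (76 mm by 85 mm) begins 54 mm behind the grasp point. The pads swing forward as they close: fully open they stand 13 mm farther back than shut.
Start: joints at [1, 0.259, 0.021, 1.334, 0, 1.418], TCP at [223.164, 502.687, 231.279] pointing down, gripper open.
Joint ranges: [-3.04, 3.04], [-0.91, 1.82], [-1.04, 1.36], [-1.92, 1.95], [-1.52, 1.45], [-3.14, 3.14]. Speed limits (rad/s): [2.22, 2.22, 2.79, 3.14, 3.14, 3.14].

INTERFACE

Orientations are given as a unit quaternion [x, y, z, w].
In Python, from cell import * gives the robot as it stands. The module is installed in compiled form; this text tells all that it offers.
- The arm moves only by the shell command python3 -m inch 'ROWS' [FORCE]. ROWS is JSON, a list of rows, each a list of 3 entries, a list of its own where there are three numbers: the opening, from 0 (shut) to 1 (fully open), then the shift along the tool's x, y, z in mm, then the turn about the tool's z in degrees. A call has 1 to 8 rows; each row is the pose to reach, as a shift and turn from the pose commanded when the call began, along the tool's axes at that moment; what a row does not reach only later rows make up. A row lasts 1/8 s, in which the tool goes at most 62.5 mm and 10.7 degrees, less where a joint would pass 70% of its speed; a pose out of reach is approached as far as the arm can. A call with a gripper value outside its range is refused whole. The fingers move at their own pace and stop on an object; FORCE is the grip in N (left out, the last holds). Time passes only in rows, so rows that repeat a pose let the fingers close. It gives the time, the measured TCP pose, the force, the opening and the grip force at its end, in the units of the state.
- get_obs(): the state, without advancing time (a new reading comes with each control period).
- get_image(name): name is "scene" or "top"; returns (picture, depth): 384x512x3 uint8, red, green, blue; 384x512 float32, mm along the optical axis (not along the pixel's ray), 0 where there is no reading.
- camera_info(name): a dict with "fx", "fy", "cx", "cy" (pixels), "dist" ([k1, k2, p1, p2, k3] as OpenCV has them; the pictures are not rectified), "cam_to_world" (4x4, takes a point from camera to world coordinates). Camera axes: x right, y down, z forward; pixel columns grow to the right and rows downward; lengths in mm; the calibration is good to about 2 mm. A picture is of the moment at which its call begins. camera_info takes no time and is no camera call.
- hand_in(): hands the job in; it is judged then, once.
Trained networks look in the newest picture that a camera, given by its name, has taken for a name from the list of things; names that differ only in an ending like _2 or _b are one class to them, and where a whole thing is asked for, a point or a joint stands for the part that bears it (a point fixed in the world has none). Each returns a list of dicts, best first, with "conf" (0 to 1); they miss things now and then, are a little off and sometimes report something else, mostly with a low value. They report only what shows in the picture. A call takes as long as a camera call.
- masks_of(thing, camera): "pixels" (384x512 bool, what is visible of it) and "bbox" ([left, top, width, height] in pixels, round what is visible of it).
- pinpoint(thing, camera): "position" ([column, row] in pixels: a listed point, or the origin of a listed thing).
The state is a dict: "clock": time; "joint_positions": joint angles; "joint_vel": joint speeds; "effort": joint torques, N m; "tool_pos": TCP position; "ee_rot": TCP orientation; "force": force on the tool from outside, world axes, zero at the start; "moment": the same for the moment, N m; "grip_width": finger opening in mm; "finger_force": force on a finger pad.
Only numpy, scipy, OpenCV 4.12 (cv2) and the standard library are available. Lean on these libraries where they do the work, as an engineer would, in place of code of your own. Each camera call takes 0.05 s, during which the arm holds its last target. There are 200 camera calls.

## Working session

There is one attempt and no reset: what is moved stays moved. The work goes in short steps, Python scripts to look and compute and a shell command to move; the robot and the scene stay as the last step left them, time stands still between calls to the robot, and variables do not carry over. Pictures are saved under pics/ and viewed, at most 10 in all, crops included, and the job is handed in when it is done.

```bash
mkdir -p pics; cat > h.py <<'E'
from cell import *
import numpy as np, cv2
from scipy.spatial.transform import Rotation as R
def ray(cam,px):
    i=camera_info(cam);K=np.array([[i['fx'],0,i['cx']],[0,i['fy'],i['cy']],[0,0,1]])
    u=cv2.undistortPoints(np.array([[px]],float),K,np.array(i['dist'],float))[0,0]
    T=np.array(i['cam_to_world']);return T[:3,3],T[:3,:3]@np.array([u[0],u[1],1.])
def at_z(cam,px,z):
    o,d=ray(cam,px);return o+d*(z-o[2])/d[2]
def totool(p):
    s=get_obs();return R.from_quat(s['ee_rot']).inv().apply(np.array(p)-s['tool_pos'])
def proj(cam,P):
    i=camera_info(cam);K=np.array([[i['fx'],0,i['cx']],[0,i['fy'],i['cy']],[0,0,1]])
    T=np.linalg.inv(np.array(i['cam_to_world']))
    return cv2.projectPoints(np.array(P,float).reshape(-1,1,3),cv2.Rodrigues(T[:3,:3])[0],T[:3,3],K,np.array(i['dist'],float))[0].reshape(-1,2)
E
python3 - <<'E'
from h import *
for c in('top','scene'):
    im,d=get_image(c);cv2.imwrite(f'pics/{c}0.png',im[:,:,::-1])
    for n,z in(('lav_pin_grip',79),('lav_knob_grip',81),('red_pin_grip',79),('red_knob_grip',81),('lav_lane',0),('red_lane',0)):
        for r in pinpoint(n,c)[:2]:print(c,n,round(r['conf'],2),np.round(r['position'],1),at_z(c,r['position'],z).round(1))
s=get_obs();print(s)
E
```

```text
top lav_pin_grip 0.45 [309.7 155.3] [ 542.1 -264.4   79. ]
top lav_knob_grip 0.46 [282.2 156.4] [ 536.3 -166.3   81. ]
top red_pin_grip 0.47 [188.8 171.7] [477.4 164.9  79. ]
top red_knob_grip 0.61 [167.5 170. ] [482.4 241.2  81. ]
top lav_lane 0.56 [296.1 158. ] [ 552.7 -222.2    0. ]
top red_lane 0.97 [182.7 175.7] [480.  201.5   0. ]
scene lav_pin_grip 0.51 [192.2 217.2] [ 546.7 -256.8   79. ]
scene lav_knob_grip 0.71 [216.8 219.8] [ 547.7 -176.8   81. ]
scene lav_knob_grip 0.43 [193.2 221.7] [ 564.7 -248.8   81. ]
scene red_pin_grip 0.46 [325.6 213.3] [475.6 162.3  79. ]
scene red_knob_grip 0.63 [354.9 222.2] [500.1 253.   81. ]
scene red_knob_grip 0.32 [135.4 212.1] [ 552.4 -442.1   81. ]
scene lav_lane 0.65 [206.9 230.6] [ 539.6 -219.3    0. ]
scene red_lane 0.64 [333.3 230.6] [484. 200.   0.]
{'clock': 0.7, 'joint_positions': array([ 1.00042765e+00,  2.58583811e-01,  2.14916866e-02,  1.33365774e+00,
       -1.30775977e-05,  1.41820929e+00]), 'joint_vel': array([-0.00127568, -0.00021502, -0.00257049, -0.00062733, -0.0001668 ,
       -0.000392  ]), 'effort': array([-3.04721842e-03, -5.55228460e+01,  3.44684064e+01,  9.81566154e-04,
       -3.84906789e-04, -5.32805331e-06]), 'tool_pos': array([223.15908443, 502.70100377, 231.28424837]), 'ee_rot': array([2.07374957e-01, 9.78261533e-01, 1.94175296e-05, 1.43321564e-05]), 'force': array([-0.42510198,  0.41445836, -0.18735979]), 'moment': array([-0.00145363,  0.02086545, -0.00154905]), 'finger_force': 0.0, 'grip_width': 85.39676603733632}
```

View pics/top0.png

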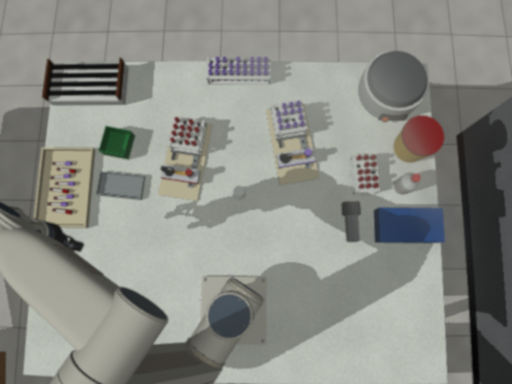

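View pics/scene0.png

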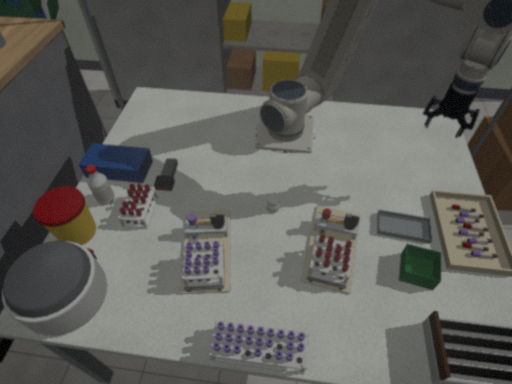

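Both views show the lavender lane right of centre in top (bridge about (296,157), rack about (290,118)) and the red lane at (182,172). In the scene view they are at (206,222) and (338,216). Next I get the lane yaw and a refined position from depth.

```bash
cat >> h.py <<'E'
def cloud(cam,d,m):
    i=camera_info(cam);K=np.array([[i['fx'],0,i['cx']],[0,i['fy'],i['cy']],[0,0,1]])
    v,u=np.nonzero(m&(d>0));p=cv2.undistortPoints(np.c_[u,v].astype(float)[:,None],K,np.array(i['dist'],float))[:,0]
    z=d[v,u];T=np.array(i['cam_to_world']);return (np.c_[p*z[:,None],z])@T[:3,:3].T+T[:3,3]
E
python3 - <<'E'
from h import *
big=[]
for c,box in(('top',(255,90,335,190)),('scene',(170,200,250,300))):
    im,d=get_image(c)
    r=masks_of('lav_lane',c)
    for x in r[:2]:print(c,x['conf'],x['bbox'])
    P=cloud(c,d,r[0]['pixels'])
    for lo,hi in((-5,25),(35,55),(95,112)):
        Q=P[(P[:,2]>lo)&(P[:,2]<hi)]
        if len(Q)>5:
            b=cv2.minAreaRect(Q[:,:2].astype(np.float32));print(lo,hi,len(Q),np.round(Q.mean(0),1),np.round(b[0],1),np.round(b[1],1),round(b[2],1))
    x0,y0,x1,y1=box
    big.append(cv2.resize(im[y0:y1,x0:x1],None,fx=5,fy=5,interpolation=cv2.INTER_CUBIC)[:500])
    for n in('lav_pin','lav_knob'):
        r=masks_of(n,c)
        for x in r[:1]:
            Q=cloud(c,d,x['pixels']);print(n,round(x['conf'],2),x['bbox'],len(Q),np.median(Q,0).round(1),np.percentile(Q[:,2],[10,90]).round())
cv2.imwrite('pics/z1.png',np.hstack(big)[:,:,::-1])
E
```

```text
top 0.94 [266.6, 100.5, 54.6, 82.9]
-5 25 1515 [ 566.4 -207.9   11.3] [ 613.  -206.7] [305.7 153.4] 10.1
35 55 381 [ 545.3 -218.7   45.3] [ 583.4 -210.8] [132.1 136. ] 10.5
95 112 280 [ 676.9 -197.5  102.8] [ 634.  -202.6] [201.5  94.5] 11.4
lav_pin 0.63 [267.8, 101.7, 51.0, 79.6] 3079 [ 607.  -202.7   31.2] [ 8. 93.]
lav_knob 0.55 [185.2, 166.6, 11.2, 13.2] 58 [471.3 161.4  89.3] [54. 95.]Traceback (most recent call last):
  File "<stdin>", line 7, in <module>
IndexError: list index out of range
```

```bash
python3 - <<'E'
from h import *
print(totool([542,-179,170]))
big=[]
for c,box in(('top',(255,110,335,190)),('scene',(170,190,250,270))):
    im,d=get_image(c);x0,y0,x1,y1=box
    # overlay predicted points
    a=np.radians(10.1);o=np.array([549,-218.1]);A=np.array([[np.cos(a),-np.sin(a)],[np.sin(a),np.cos(a)]])
    L=[(0,-40,93),(0,40,93),(0,18,93),(0,62,93),(0,-33,56.5),(-25,-68,45),(-25,68,45),(25,-68,45),(25,68,45),(-85,-75,8),(-85,75,8)]
    W=[[*(o+A@np.array(q[:2])),q[2]] for q in L]
    b=cv2.resize(im[y0:y1,x0:x1],None,fx=5,fy=5,interpolation=cv2.INTER_CUBIC)
    for p in proj(c,W):cv2.circle(b,tuple(int(v) for v in (p-[x0,y0]+.5)*5),3,(0,255,0),1)
    big.append(b)
cv2.imwrite('pics/z1.png',np.hstack(big)[:,:,::-1])
E
```

```text
[-567.99414835 -493.68941252   61.29483819]
```

View pics/z1.png

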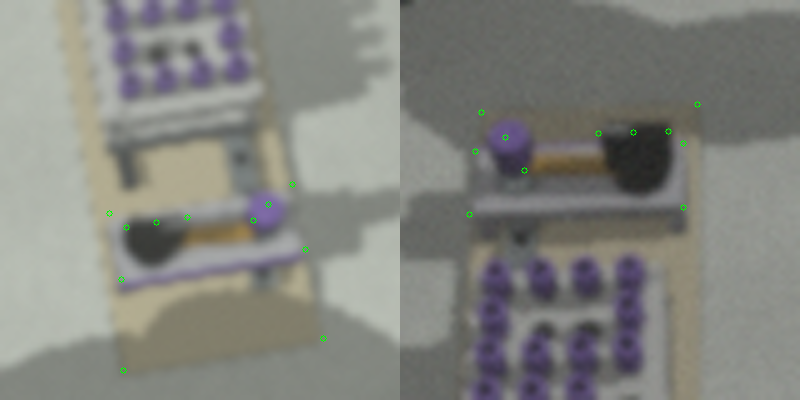

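The overlay shows the pin at (267,210), against a predicted (268,204). The knob is offset the same way, so the lane sits about 3 mm nearer: origin about (546,-217), yaw 10.1°. That puts the knob at about (539,-178) and the pin at about (553,-256).

```bash
python3 -m inch '[[1,[-46,-40,5],7],[1,[-92,-80,10],14],[1,[-138,-120,15],21],[1,[-184,-160,20],28],[1,[-230,-200,25],35],[1,[-276,-240,30],42],[1,[-322,-280,35],49],[1,[-368,-320,40],56]]' 20
python3 -c "
from h import *
print(totool([539,-178,170]),R.from_quat(get_obs()['ee_rot']).as_matrix()[:,1])"
```

```text
clock: 2.1
tool_pos: [430.3, 58.9, 191.5]
ee_rot: [0.644, 0.765, 0.0, 0.0]
force: [0.8, 1.0, 0.5]
grip_width: 85.3
finger_force: 0.0
[-251.99422652   66.70437787   21.55446909] [0.98533611 0.17062147 0.00103042]
```

```bash
python3 -m inch '[[1,[-60,16,5],0],[1,[-120,32,10],0],[1,[-180,48,15],0],[1,[-225,60,20],0],[1,[-252,67,22],0],[1,[-252,67,22],0]]'
python3 - <<'E'
from h import *
print(totool([539,-178,62]))
big=[]
for c,z in(('top',93),('scene',93)):
    im,d=get_image(c);x0,y0=(proj(c,[[546,-217,70]])[0]-40).astype(int)
    b=cv2.resize(im[y0:y0+80,x0:x0+80],None,fx=5,fy=5,interpolation=cv2.INTER_CUBIC)
    for p in proj(c,[[539,-178,93],[553,-256,93],get_obs()['tool_pos']]):cv2.circle(b,tuple(int(v) for v in (p-[x0,y0]+.5)*5),3,(0,255,0),1)
    big.append(b)
cv2.imwrite('pics/z2.png',np.hstack(big)[:,:,::-1])
E
```

```text
clock: 2.85
tool_pos: [540.0, -177.2, 168.4]
ee_rot: [0.643, 0.766, -0.0, -0.0]
force: [-0.1, -0.1, -0.9]
grip_width: 85.4
finger_force: 0.0
[ -0.6292732   -1.0323655  106.41999018]
```

View pics/z2.png

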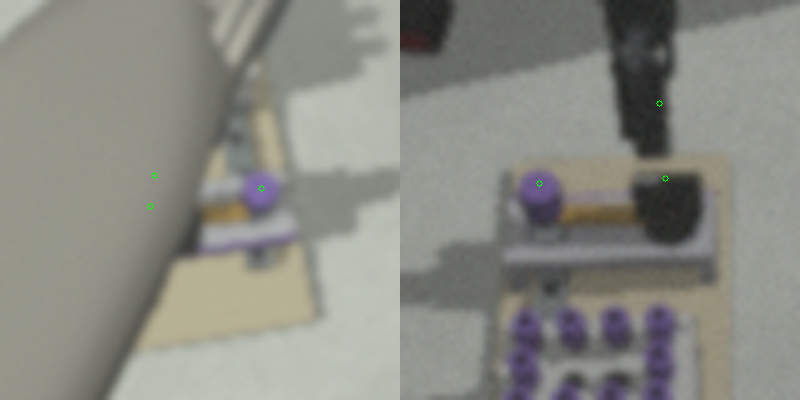

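The scene view shows the knob (667,178) and pin (540,183) agreeing with the estimates, and the gripper is above the knob. I'm descending and closing gently.

```bash
python3 -m inch '[[1,[-0.5,-1,40],0],[1,[-0.5,-1,80],0],[1,[-0.5,-1,104],0],[0.5,[-0.5,-1,106],0],[0.3,[-0.5,-1,106],0],[0.1,[-0.5,-1,106],0],[0.1,[-0.5,-1,106],0],[0.1,[-0.5,-1,106],0]]' 20
```

```text
clock: 3.95
tool_pos: [538.3, -176.7, 64.4]
ee_rot: [0.643, 0.766, -0.001, 0.0]
force: [-5.3, -1.5, 7.3]
grip_width: 15.7
finger_force: 20.0
```

Gripped (15.7 mm, low force). Now I turn clockwise.

```bash
python3 -m inch '[[0,[0,-1,-2],0],[0,[0,-1,-2],10],[0,[0,-1,-2],20],[0,[0,-1,-2],30],[0,[0,-1,-2],40],[0,[0,-1,-2],50],[0,[0,-1,-2],60],[0,[0,-1,-2],60]]' 50
```

```text
clock: 4.95
tool_pos: [539.5, -177.4, 64.7]
ee_rot: [0.94, 0.341, 0.001, 0.001]
force: [10.2, -4.8, -16.8]
grip_width: 14.9
finger_force: 50.8
```

```bash
python3 -m inch '[[0,[0,0.7,1],5],[0,[0.3,0.7,1],10],[0,[0.3,0.7,1],15],[0,[0.3,0.7,1],20],[0,[0.3,0.7,1],22],[0,[0.3,0.7,1],22]]'
python3 -c "
from h import *
s=get_obs();print(s['moment'],s['force']);y=R.from_quat(s['ee_rot']).as_matrix()[:,1];print(np.degrees(np.arctan2(y[1],y[0])))"
```

```text
clock: 5.7
tool_pos: [540.1, -177.7, 64.7]
ee_rot: [0.988, 0.157, 0.001, 0.001]
force: [6.3, -5.2, -6.0]
grip_width: 14.7
finger_force: 60.1
[-0.92914505 -1.29154416  0.95893442] [ 6.25054522 -5.19650011 -6.03349984]
-71.90104061442432
```

```bash
python3 -m inch '[[0.5,[0,0,0],0],[0.5,[0,0,0],0],[0.5,[0,0,0],0],[0.5,[0,0,-30],0],[0.6,[0,0,-60],0],[0.6,[0,0,-60],0]]'
python3 - <<'E'
from h import *
print(get_obs()['tool_pos'],totool([554.3,-256.8,60]))
big=[]
for c in('top','scene'):
    im,d=get_image(c);x0,y0=(proj(c,[[546,-217,70]])[0]-40).astype(int)
    b=cv2.resize(im[y0:y0+80,x0:x0+80],None,fx=5,fy=5,interpolation=cv2.INTER_CUBIC)
    for p in proj(c,[[540.5,-178,93],[554.3,-256.8,93]]):cv2.circle(b,tuple(int(v) for v in (p-[x0,y0]+.5)*5),3,(0,255,0),1)
    big.append(b)
cv2.imwrite('pics/z3.png',np.hstack(big)[:,:,::-1])
E
```

```text
clock: 6.45
tool_pos: [539.5, -177.2, 126.5]
ee_rot: [0.988, 0.157, 0.002, 0.001]
force: [-0.5, -0.5, -0.4]
grip_width: 51.4
finger_force: 0.0
[ 539.48564721 -177.19899772  126.5374897 ] [-10.79089864  80.08085202  66.73556619]
```

View pics/z3.png

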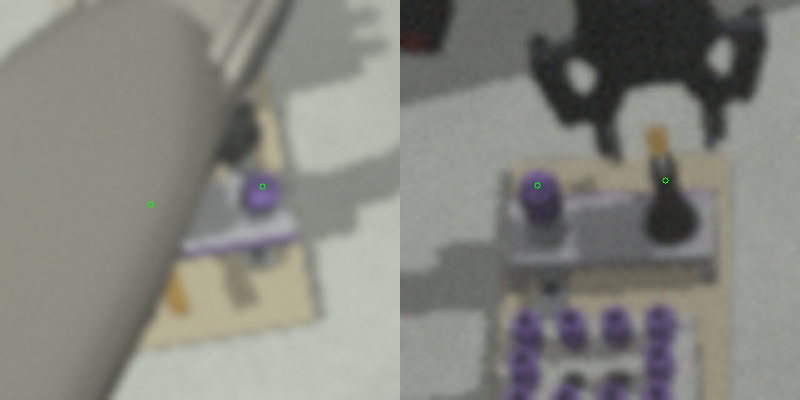

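The knob is turned: in the scene view the brass tongue is at (655,140), pointing to −x, and the pin at (540,183) is free. I'm moving to the pin.

```bash
python3 -m inch '[[0.6,[-5,40,0],0],[0.6,[-11,80,0],0],[0.6,[-11,80,0],0],[0.6,[-11,80,30],0],[0.6,[-11,80,55],0],[0.6,[-11,80,64],0],[0.6,[-11,80,64],0]]'
python3 -m inch '[[0.3,[0,0,0],0],[0.2,[0,0,0],0],[0.2,[0,0,0],0],[0.2,[0,0,0],0],[0.2,[0,0,0],0],[0.2,[0,0,0],0]]' 20
```

```text
clock: 7.42
tool_pos: [552.5, -255.5, 59.8]
ee_rot: [0.988, 0.157, -0.001, -0.001]
force: [-0.4, 0.0, 0.3]
grip_width: 51.2
finger_force: 0.0
clock: 8.18
tool_pos: [553.5, -256.8, 61.4]
ee_rot: [0.988, 0.157, 0.001, 0.001]
force: [1.1, -3.1, 6.6]
grip_width: 25.3
finger_force: 20.7
```

Gripped at 25.3 mm. Now I tighten the grip and lift.

```bash
python3 -m inch '[[0,[0,0.5,0],0],[0,[0,0.5,0],0],[0,[0,0.5,-4],0],[0,[0,0.5,-8],0],[0,[0,0.5,-12],0],[0,[0,0.5,-15],0],[0,[0,0.5,-15],0],[0,[0,0.5,-15],0]]' 60
```

```text
clock: 9.18
tool_pos: [553.3, -256.8, 74.8]
ee_rot: [0.988, 0.157, 0.0, -0.0]
force: [5.0, -2.9, -7.1]
grip_width: 24.5
finger_force: 59.3
```

```bash
python3 -m inch '[[0,[0,0,-1],0],[0,[0,0,-2],0],[0,[0,0,-3],0],[0,[0,0,-3],0],[0,[0,0,-3],0],[0,[0,0,-3],0]]'
python3 - <<'E'
from h import *
big=[]
for c in('top','scene'):
    im,d=get_image(c);x0,y0=(proj(c,[[546,-217,70]])[0]-40).astype(int)
    b=cv2.resize(im[y0:y0+80,x0:x0+80],None,fx=5,fy=5,interpolation=cv2.INTER_CUBIC)
    for p in proj(c,[[553.3,-256.8,93],[553.3,-256.8,109]]):cv2.circle(b,tuple(int(v) for v in (p-[x0,y0]+.5)*5),3,(0,255,0),1)
    big.append(b)
cv2.imwrite('pics/z4.png',np.hstack(big)[:,:,::-1])
E
```

```text
clock: 9.93
tool_pos: [553.3, -256.8, 77.7]
ee_rot: [0.988, 0.157, 0.0, -0.0]
force: [5.0, -3.8, -8.7]
grip_width: 24.6
finger_force: 59.6
```

View pics/z4.png

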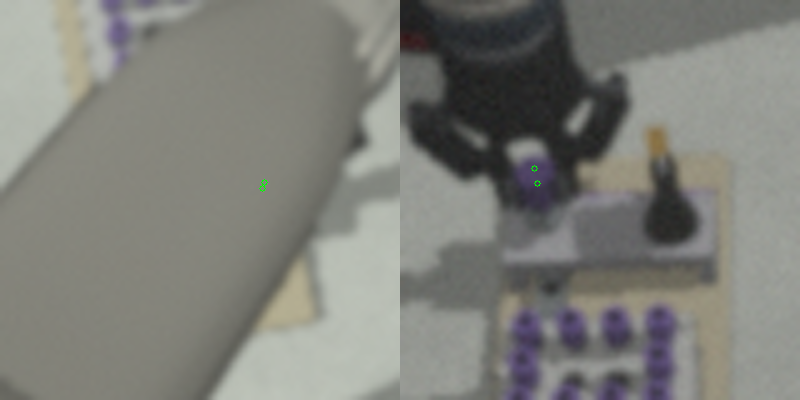

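The scene view shows the grip raised between the fingers (top at about (533,160)) and the tongue still clear. I'll push a little more to confirm the stop.

```bash
python3 -m inch '[[0,[0,0,-1],0],[0,[0,0,-2],0],[0,[0,0,-2],0],[0,[0,0,-2],0],[0,[0,0,-2],0],[0,[0,0,-2],0]]'
```

```text
clock: 10.78
tool_pos: [553.2, -256.8, 77.9]
ee_rot: [0.988, 0.157, -0.001, -0.001]
force: [9.2, -5.7, -22.4]
grip_width: 24.5
finger_force: 60.8
```

Only 0.2 mm of motion for 14 N more force, so the pin is at its stop with no slipping. I'm easing back slightly, then handing in.

```bash
python3 -m inch '[[0,[0,0,1],0],[0,[0,0,1],0],[0,[0,0,1],0],[0,[0,0,1],0]]' && python3 -c "
from cell import *
s=get_obs();print(s['tool_pos'],s['force'],s['finger_force']);print(hand_in())"
```

```text
clock: 11.28
tool_pos: [553.3, -256.8, 77.8]
ee_rot: [0.988, 0.157, -0.0, -0.0]
force: [6.9, -6.3, -14.2]
grip_width: 24.7
finger_force: 62.0
[ 553.26840883 -256.81346385   77.79589047] [  6.94397135  -6.34651825 -14.24204696] 61.96709096431732
the job is handed in; nothing more can be done
None
```

I turned the lavender knob clockwise to its stop, and the gripper is still holding the lavender pin up at its stop with about 60 N of grip; I didn't touch the red lane or the bystanders, and I handed the job in at 11.3 s (no verdict was shown).

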